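Nest the empty lab pots

TASK

Nest the three empty white plastic pots for storage, working from the largest to the smallest: first stand the beaker upright in the wide dish and let go of it, then stand the tall slim pot upright in the beaker and let go. Set each one down on the floor of the one that holds it rather than dropping it, keep the dish flat on the bench, and leave the cup of wooden stirring sticks alone.

Things in the scene. Friction and masses are not known exactly. Their poses are not given: they have to be found in the camera images.
- dish: The largest pot: a wide, low, round open dish of white plastic with small blue tick marks, standing loose on the bench and empty. 130 mm outside diameter at the rim (122 mm at the foot), 45 mm high, walls 3 mm, floor 5 mm thick. Origin: centre of its underside, on the bench; z up.
- beaker_center (a point): The middle pot: a round open beaker of white plastic with small blue tick marks, empty, standing loose on the bench, about 70 g. 66 mm outside diameter at the rim, 62 mm at the foot, 80 mm high, walls 3 mm, floor 5 mm thick; clear inside diameter 56 to 60 mm. The point is on its axis half-way up, 40 mm above its underside; z up along its axis. Standing in the dish its rim is 40 mm above the dish's rim.
- tube_center (a point): The smallest pot: a tall slim round open pot of white plastic with small blue tick marks, empty, standing loose on the bench, about 40 g. 38 mm outside diameter (37 mm at the foot), 115 mm high, walls 2.5 mm, floor 5 mm. The point is on its axis half-way up, 57.5 mm above its underside; z up along its axis. Standing in the beaker its rim is 40 mm above the beaker's rim.
- stick_cup_center (a point): A bystander, to be left alone: a white beaker of the same shape as the middle pot (66 mm diameter, 80 mm high) but in use, full of tan wooden stirring sticks that reach 112 mm above the bench. The point is on its axis, 40 mm above its underside. The other bystanders, a low orange tube rack (up to 51 mm high) and a low purple pipette-tip box (42 mm), are fixed near the far edge of the work at the left and right, more than 660 mm out from the robot's base axis.
Mind the look-alikes: they are no part of the job. Leave any yellow look-alike of the part that bears tube_center alone. Leave any green look-alike of the dish alone.

How it is judged:
On the way, in this order (a step that is already met when the one before it is completed fails the run):
1. the beaker stands upright on the floor of the dish, let go of (horizontal distance between beaker_center and dish below 0.032 m and z of beaker_center in the frame of dish between 0.039 and 0.052 m and angle between beaker_center's own z axis and vertical below 0.18 rad and contact force between the fingers and beaker below 0.3 N), for 0.2 s.
2. the tall slim pot stands upright on the floor of the beaker, let go of (horizontal distance between beaker_center and dish below 0.032 m and z of beaker_center in the frame of dish between 0.039 and 0.052 m and angle between each of beaker_center, tube_center's own z axis and vertical below 0.18 rad and horizontal distance between tube_center and beaker_center below 0.016 m and z of tube_center in the frame of beaker_center between 0.0165 and 0.03 m and contact force between the fingers and tube below 0.3 N), for 0.2 s.
At the end, for the whole second after the job is handed in: The dish stands flat on the bench (within 6 degrees); the beaker stands on the dish's floor, upright within 10 degrees and within 32 mm of its centre; the slim pot stands on the beaker's floor, upright within 10 degrees and within 16 mm of its centre; all are released and at rest (all of step 2 and angle between dish's own z axis and vertical below 0.1 rad and height (world z) of dish below 0.006 m and contact force between the fingers and beaker below 0.3 N and linear speed of each of beaker, tube, dish below 0.03 m/s); the robot touches nothing.
It fails at once if the stick cup is shifted by more than 30 mm or tipped by more than 20 degrees (distance of stick_cup_center from where it was at the start of the episode above 0.03 m or angle between stick_cup_center's own z axis and vertical above 0.35 rad).
It fails at once if the beaker is dropped or knocked (faster than 0.8 m/s, as after a fall of 30 mm, while no finger touches it) (contact force between the fingers and beaker below 0.05 N and linear speed of beaker above 0.8 m/s).
It fails at once if the slim pot is dropped or knocked (faster than 0.8 m/s, as after a fall of 30 mm, while no finger touches it) (contact force between the fingers and tube below 0.05 N and linear speed of tube above 0.8 m/s).
It also fails if it takes over 61 s, if anything falls off the work surface, if the arm or the gripper's body presses on something with over 40 N, if the wrist force passes 120 N, or if a joint passes its speed limit or range.

ROBOT

A 7-joint arm with a two-finger parallel gripper is mounted at the origin on the work surface. World frame = base frame: x ahead of the robot, y to its left, z up, the work surface at z = 0. Lengths are in m, angles in rad, forces in N, time in s.
With the tool pointing down it reaches from about 0.425 to 0.925 m from the base axis. Payload 6.8 kg.
Tool frame: the origin (TCP) lies midway between the tips of the shut fingers; the grasp point (between the pads) lies r.tcp_to_grasp behind it (r.tcp_to_grasp is the distance from the TCP to the grasp point, in m); x points along the fingers, y is the direction in which the jaws open and shut, and the axes are right-handed (so a half turn about x gives the same grasp; the last joint's range is limited). The gripper opens to 85 mm and grips with 20 to 120 N. Pads are 22 mm wide; open, the fingers measure 114 mm over their backs; the gripper's body (76 mm by 85 mm) begins 54 mm behind the grasp point. The pads swing forward as they close: fully open they stand 13 mm farther back than shut.
Start: joints at [1.109, 0.477, 0.022, 1.555, -0.011, 1.109, -0.083], TCP at [0.234, -0.633, 0.231] pointing down, gripper open.
Joint ranges: [-2.96, 2.96], [-0.34, 2.1], [-1.41, 1.46], [0.24, 2.44], [-1.37, 4.51], [0.17, 1.92], [-2.96, 2.96]. Speed limits (rad/s): [2.39, 2.39, 3.14, 3.14, 3.14, 3.14, 3.14].

INTERFACE

Orientations are given as a rotation vector (axis times angle).
In Python, from bench import r, grab_frame, search_frame, cut_out, pinpoint gives the robot as it stands. The module is installed in compiled form; this text tells all that it offers.
- The arm moves only by the tool apply_moves, never from a script. Its argument "commands" is a list of rows, each a list of 7 numbers: the finger opening in mm, from 0 to 85.4, then the shift along the tool's x, y, z in mm, then the turn, a rotation vector about the tool's x, y, z in rad. A call has 1 to 20 rows; each row is the pose to reach, as a shift and turn from the pose commanded when the call began, along the tool's axes at that moment; what a row does not reach only later rows make up. A row lasts 1/10 s, in which the tool goes at most 50 mm and 8.59 degrees, less where a joint would pass 70% of its speed; a pose out of reach is approached as far as the arm can. A call with a gripper value outside its range is refused whole. The fingers move at their own pace and stop on an object; "force" is the grip in N (left out, the last holds). Time passes only in rows, so rows that repeat a pose let the fingers close. It gives the time, the measured TCP pose, the force and the opening at its end, in the units of the state.
- r.get_obs(): the state, without advancing time (a new reading comes with each control period).
- grab_frame(name): name is "scene" or "top" or "wrist"; returns a dict with "pixels" (480x640x3 uint8, red, green, blue), "mtx" (3x3 intrinsics, pixels), "distortion" ([k1, k2, p1, p2, k3] as OpenCV has them; the pictures are not rectified), "position" and "rotation" of the camera in the world; the wrist camera has in their place "T_tool_cam" (4x4, takes a point from camera to tool coordinates, whose origin is the TCP and whose axes are the tool frame's). Camera axes: x right, y down, z forward; pixel columns grow to the right and rows downward; lengths in m; the calibration is good to about 2 mm. A picture is of the moment at which its call begins: read the wrist's pose just before it. There is no depth.
- r.hand_in(): hands the job in, once; it reports no verdict.
Trained networks look in the newest picture that a camera, given by its name, has taken for a name from the list of things; names that differ only in an ending like _2 or _b are one class to them, and where a whole thing is asked for, a point or a joint stands for the part that bears it (a point fixed in the world has none). Each returns a list of dicts, best first, with "confidence" (0 to 1); they miss things now and then, are a little off and sometimes report something else, mostly with a low value. They report only what shows in the picture. A call takes as long as a camera call. They do not tell look-alikes from the thing itself.
- search_frame(label, camera): "point" ([column, row] as shares, 0 to 1, of the picture: columns of its width, rows of its height, amid what is visible of it).
- cut_out(label, camera): "pixels" (480x640 bool, what is visible of it) and "point" ([column, row] as shares, 0 to 1, of the picture: columns of its width, rows of its height, amid what is visible of it).
- pinpoint(label, camera): "point" ([column, row] as shares, 0 to 1, of the picture: columns of its width, rows of its height: a listed point, or the origin of a listed thing).
The state is a dict: "clock": time; "joints": joint angles; "qvel": joint speeds; "tau": joint torques, N m; "tcp_pos": TCP position; "orientation": TCP orientation; "contact_force": force on the tool from outside, world axes, zero at the start; "moment": the same for the moment, N m; "grip_width": finger opening in m.
Only numpy, scipy, OpenCV 4.12 (cv2) and the standard library are available. Lean on these libraries where they do the work, as an engineer would, in place of code of your own. Each camera call takes 0.05 s, during which the arm holds its last target.

## Working session

There is one attempt and no reset: what is moved stays moved. The work goes in short steps, Python scripts to look and compute and a tool call to move; the robot and the scene stay as the last step left them, time stands still between calls to the robot, and variables do not carry over. Pictures are saved under pics/ and viewed, and the job is handed in when it is done.

Besides the shell and the picture viewer there is one more tool, called after "Call:" as name(argument=value, ...), one argument or row to a line, values as JSON. apply_moves: Moves the arm, as the interface text tells. Its arguments: {"type":"object","properties":{"commands":{"type":"array"},"force":{"type":"number"}},"required":["commands"]}

```bash
mkdir -p pics; ls; python3 - <<'E'
from bench import r, grab_frame, search_frame, cut_out, pinpoint
import cv2
o=r.get_obs(); print({k:o[k] for k in o}); print(r.tcp_to_grasp)
for c in ["scene","top"]:
    f=grab_frame(c); cv2.imwrite(f"pics/{c}0.png",f["pixels"][:,:,::-1])
    print(c,f["position"],f["rotation"],f["mtx"],f["distortion"])
    for l in ["dish","beaker_center","tube_center","stick_cup_center"]:
        print(l,[(round(d["confidence"],2),[round(d["point"][0]*640),round(d["point"][1]*480)]) for d in pinpoint(l,c)])
E
```

```text
pics
{'clock': 0.0, 'joints': array([ 1.10892132,  0.47783842,  0.02235263,  1.5564318 , -0.01148041,
        1.10932812, -0.08308217]), 'qvel': array([-0.00021763,  0.00069421, -0.00137057, -0.00082647, -0.0004833 ,
        0.00155933,  0.00203994]), 'tau': array([ 5.81563181e-04, -5.96450222e+01,  1.60863485e+00, -2.81197232e+01,
        1.25666810e-02,  9.38805286e-03,  1.49435323e-05]), 'tcp_pos': array([ 0.23361566, -0.6326521 ,  0.23030859]), 'orientation': array([ 2.02908802,  0.36470828, -2.0301    ]), 'contact_force': array([ 0.68738688, -0.08374231,  0.69048621]), 'moment': array([ 0.0135061 ,  0.01296033, -0.06334714]), 'grip_width': 0.08536254918460004}
0.0187
scene [ 1.36450883 -0.47759416  0.6814633 ] [-1.96693913 -1.04353813  0.58365725] [[485.43365179   0.         323.36039235]
 [  0.         485.43365179 234.95466463]
 [  0.           0.           1.        ]] [0.04270994 0.         0.         0.         0.        ]
dish [(0.93, [350, 267]), (0.74, [372, 328]), (0.44, [356, 187])]
beaker_center [(0.58, [301, 219])]
tube_center [(0.84, [343, 170]), (0.77, [356, 183])]
stick_cup_center [(0.86, [198, 247])]
top [ 0.51020151 -0.01095523  1.03635461] [-2.15378214  2.15775793 -0.0572214 ] [[480.254422     0.         310.38285061]
 [  0.         480.254422   237.89740159]
 [  0.           0.           1.        ]] [-0.05130618  0.          0.          0.          0.        ]
dish [(0.65, [344, 133])]
beaker_center [(0.65, [306, 304])]
tube_center [(0.85, [218, 322]), (0.75, [201, 360])]
stick_cup_center [(0.8, [434, 317])]
```

View pics/scene0.png

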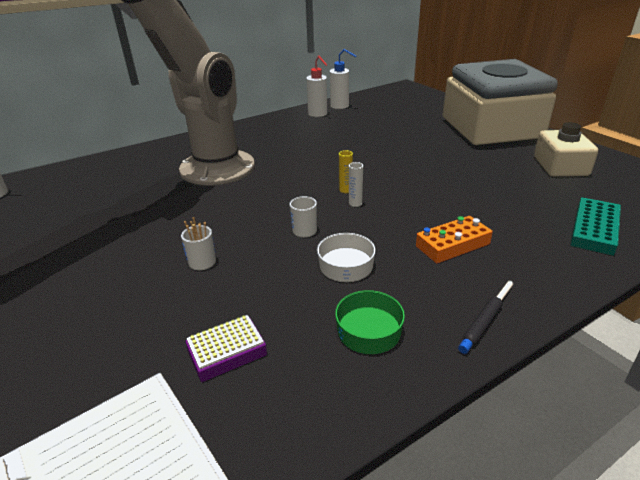

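View pics/top0.png

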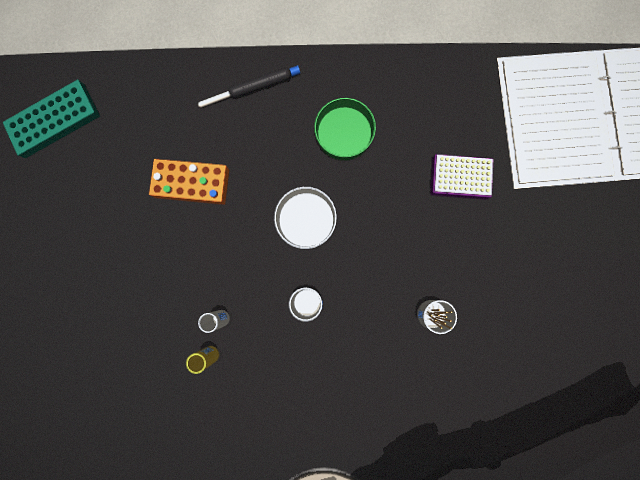

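The scene picture shows the white dish at about (346,257), the beaker at (303,216), the white tube at (356,184) with the yellow look-alike behind it, and the stick cup at (199,247). In the top picture the dish is at (305,218), the beaker at (306,304), the white tube at (214,321) and the stick cup at (437,317). I'll now fit silhouettes in both views.

```bash
cat > h.py <<'E'
from bench import r, grab_frame, search_frame, cut_out, pinpoint
import numpy as np, cv2
from scipy.optimize import least_squares
from scipy.spatial.transform import Rotation as R
DIM={"dish":(.130,.122,.045),"beaker_center":(.066,.062,.080),"tube_center":(.038,.037,.115),"stick_cup_center":(.066,.062,.080)}
t=np.linspace(0,2*np.pi,60)
def proj(f,P):
    M=R.from_rotvec(np.array(f["rotation"]).ravel()).as_matrix() if np.size(f["rotation"])==3 else np.array(f["rotation"])
    Rw=M.T; tv=-Rw@f["position"]
    return cv2.projectPoints(np.asarray(P,float).reshape(-1,3),cv2.Rodrigues(Rw)[0],tv,f["mtx"],f["distortion"])[0].reshape(-1,2)
def sil(l,x,y,z0=0):
    D,d,h=DIM[l]; P=[]
    for dd,z in((d,z0),(D,z0+h)): P+= [np.c_[x+dd/2*np.cos(t),y+dd/2*np.sin(t),z+0*t]]
    return np.vstack(P)
def hc(pts):
    h=cv2.convexHull(pts.astype(np.float32)); m=cv2.moments(h); return np.array([m["m10"]/m["m00"],m["m01"]/m["m00"]]),m["m00"]
def measure(l,near,x0,fr):
    ms={}
    for c in near:
        best=[d for d in cut_out(l,c) if np.hypot(d["point"][0]*640-near[c][0],d["point"][1]*480-near[c][1])<22]
        if not best: print("none",l,c); continue
        ys,xs=np.nonzero(best[0]["pixels"]); ms[c]=hc(np.c_[xs,ys])
    def res(p,cs): return np.concatenate([hc(proj(fr[c],sil(l,*p)))[0]-ms[c][0] for c in cs])
    for cs in [[c] for c in ms]+[list(ms)]:
        s=least_squares(res,x0,args=(cs,)); print(l,cs,s.x.round(4),"res",s.fun.round(2),[(round(ms[c][1]),round(hc(proj(fr[c],sil(l,*s.x)))[1])) for c in cs])
E
python3 - <<'E'
from h import *
fr={c:grab_frame(c) for c in("scene","top")}
for l,n in {"dish":((346,257),(305,218)),"beaker_center":((303,216),(306,304)),"tube_center":((356,184),(214,321)),"stick_cup_center":((199,247),(437,317))}.items():
    measure(l,dict(scene=n[0],top=n[1]),[.5,0],fr)
E
```

```text
dish ['scene'] [0.6445 0.0395] res [0. 0.] [(2258, 2335)]
dish ['top'] [0.6461 0.039 ] res [ 0. -0.] [(2806, 3019)]
dish ['scene', 'top'] [0.6457 0.039 ] res [ 0.14  0.31 -0.02  0.21] [(2258, 2340), (2806, 3020)]
beaker_center ['scene'] [0.4647 0.0375] res [ 0. -0.] [(893, 964)]
beaker_center ['top'] [0.4676 0.0368] res [-0. -0.] [(810, 879)]
beaker_center ['scene', 'top'] [0.4671 0.0369] res [ 0.29  0.49 -0.05  0.24] [(893, 967), (810, 879)]
tube_center ['scene'] [0.4316 0.2231] res [0. 0.] [(542, 597)]
tube_center ['top'] [0.4334 0.2226] res [-0. -0.] [(478, 530)]
tube_center ['scene', 'top'] [0.4333 0.2226] res [0.22 0.29 0.01 0.05] [(542, 598), (478, 530)]
stick_cup_center ['scene'] [ 0.4358 -0.2277] res [-0.  0.] [(1332, 1187)]
stick_cup_center ['top'] [ 0.442  -0.2279] res [-0. -0.] [(1028, 1077)]
stick_cup_center ['scene', 'top'] [ 0.4409 -0.2282] res [0.63 1.12 0.18 0.56] [(1332, 1195), (1028, 1079)]
```

```bash
cat >> h.py <<'E'
def rel(target,yawvec=None):
    """shift (mm) in tool axes to target; yawvec = wanted jaw direction (world xy), tool down"""
    o=r.get_obs(); T=R.from_rotvec(o["orientation"]).as_matrix()
    print("clock",round(o["clock"],2),"tcp",o["tcp_pos"].round(4),"grip",round(o["grip_width"],4),"F",np.round(o["contact_force"],1)); print("axes\n",T.round(3))
    print("shift",((T.T@(np.array(target)-o["tcp_pos"]))*1000).round(1))
    if yawvec is not None:
        for s in(1,-1):
            y=s*np.array([*yawvec,0.]);y/=np.linalg.norm(y);x=np.array([0,0,-1.]);G=np.c_[x,y,np.cross(x,y)]
            print("turn",R.from_matrix(T.T@G).as_rotvec().round(3))
E
python3 - <<'E'
from h import *
rel([.467,.037,.18],(0,1))
E
```

```text
clock 1.0 tcp [ 0.2338 -0.6332  0.2313] grip 0.0854 F [-0.5  0.8 -0.2]
axes
 [[-0.     0.346 -0.938]
 [ 0.    -0.938 -0.346]
 [-1.    -0.    -0.   ]]
shift [  51.3 -548.  -450.9]
turn [-2.788 -0.    -0.   ]
turn [ 0.354 -0.     0.   ]
```

Call:
apply_moves(
  commands=[
    [85,0,-160,-200,0.12,0,0],
    [85,0,-160,-200,0.12,0,0],
    [85,0,-160,-200,0.12,0,0],
    [85,0,-160,-200,0.12,0,0],
    [85,0,-160,-200,0.12,0,0],
    [85,0,-314,-399,0.25,0,0],
    [85,0,-314,-399,0.25,0,0],
    [85,0,-314,-399,0.25,0,0],
    [85,0,-314,-399,0.25,0,0],
    [85,0,-314,-399,0.25,0,0],
    [85,0,-548,-451,0.354,0,0],
    [85,0,-548,-451,0.354,0,0],
    [85,0,-548,-451,0.354,0,0],
    [85,0,-548,-451,0.354,0,0],
    [85,0,-548,-451,0.354,0,0],
    [85,40,-548,-451,0.354,0,0],
    [85,40,-548,-451,0.354,0,0],
    [85,40,-548,-451,0.354,0,0],
    [85,40,-548,-451,0.354,0,0],
    [85,40,-548,-451,0.354,0,0],
  ],
)

```text
clock: 3.0
tcp_pos: [0.4681, 0.0362, 0.1925]
orientation: [-2.223, 0.003, 2.218]
contact_force: [0.9, -0.4, 0.3]
grip_width: 0.0849
```

```bash
python3 - <<'E'
from h import *
rel([.467,.037,.035],(0,1))
f=grab_frame("wrist"); cv2.imwrite("pics/w1.png",f["pixels"][:,:,::-1]); print(r.get_obs()["joints"].round(2))
E
```

```text
clock 3.0 tcp [0.4681 0.0362 0.1925] grip 0.0849 F [ 0.9 -0.4  0.3]
axes
 [[ 0.002 -0.002 -1.   ]
 [ 0.    -1.     0.002]
 [-1.    -0.    -0.002]]
shift [157.5  -0.8   1.4]
turn [3.139e+00 0.000e+00 3.000e-03]
turn [-0.002 -0.002  0.   ]
[ 0.07  0.2  -0.32  2.06  0.08  0.89 -1.86]
```

View pics/w1.png

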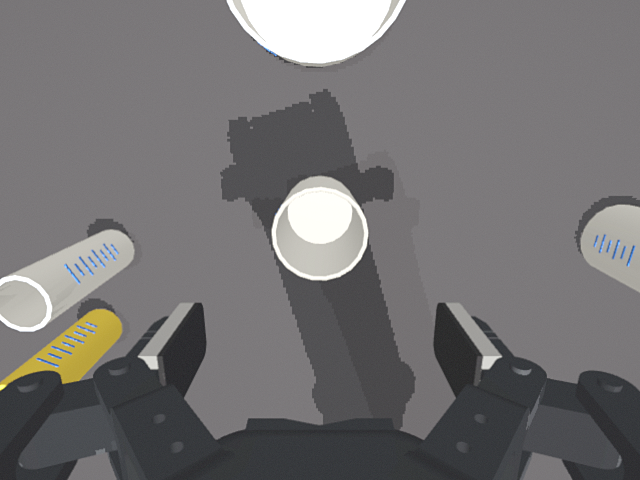

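The wrist view shows the beaker centred laterally at column 320, between the jaws (205 and 435). Its blue-tick neighbours are well clear, so I'm descending and gripping.

Call:
apply_moves(
  commands=[
    [85,40,-1,1,0,0,0],
    [85,80,-1,1,0,0,0],
    [85,110,-1,1,0,0,0],
    [85,135,-1,1,0,0,0],
    [85,150,-1,1,0,0,0],
    [85,157,-1,1,0,0,0],
    [85,157,-1,1,0,0,0],
    [72,157,-1,1,0,0,0],
    [68,157,-1,1,0,0,0],
    [66,157,-1,1,0,0,0],
    [64,157,-1,1,0,0,0],
    [60,157,-1,1,0,0,0],
    [58,157,-1,1,0,0,0],
    [58,157,-1,1,0,0,0],
    [58,157,-1,1,0,0,0],
  ],
  force=25,
)

```text
clock: 4.55
tcp_pos: [0.4671, 0.0379, 0.0353]
orientation: [-2.223, 0.001, 2.219]
contact_force: [0.1, -2.0, 6.7]
grip_width: 0.065
```

```bash
python3 - <<'E'
from h import *
rel([.6457,.039,.1],(0,1))
f=grab_frame("wrist"); cv2.imwrite("pics/w2.png",f["pixels"][:,:,::-1])
E
```

```text
clock 4.55 tcp [0.4671 0.0379 0.0353] grip 0.065 F [ 0.1 -2.   6.7]
axes
 [[ 0.002 -0.001 -1.   ]
 [-0.    -1.     0.001]
 [-1.     0.    -0.002]]
shift [ -64.3   -1.3 -178.8]
turn [ 3.141e+00 -0.000e+00  3.000e-03]
turn [-0.001 -0.002 -0.   ]
```

View pics/w2.png

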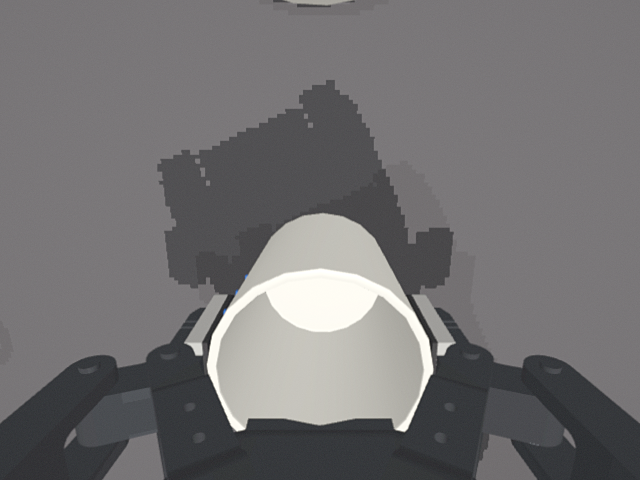

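Opening 65 mm and both pads on the wall, so the beaker is held. Lifting and carrying it over the dish.

Call:
apply_moves(
  commands=[
    [58,-10,0,0,0,0,0],
    [58,-30,0,0,0,0,0],
    [58,-60,0,0,0,0,0],
    [58,-80,0,0,0,0,0],
    [58,-80,0,0,0,0,0],
    [58,-80,0,-20,0,0,0],
    [58,-80,0,-55,0,0,0],
    [58,-80,0,-95,0,0,0],
    [58,-80,-1,-135,0,0,0],
    [58,-80,-1,-165,0,0,0],
    [58,-80,-1,-179,0,0,0],
    [58,-80,-1,-179,0,0,0],
    [58,-80,-1,-179,0,0,0],
  ],
)

```text
clock: 5.9
tcp_pos: [0.6439, 0.0391, 0.1134]
orientation: [2.219, -0.0, -2.224]
contact_force: [-0.1, -0.3, -1.1]
grip_width: 0.0645
```

```bash
python3 - <<'E'
from h import *
rel([.6457,.039,.040],(0,1))
for c in("scene","wrist"):
    f=grab_frame(c); cv2.imwrite(f"pics/{c}3.png",f["pixels"][:,:,::-1])
E
```

```text
clock 5.9 tcp [0.6439 0.0391 0.1134] grip 0.0645 F [-0.1 -0.3 -1.1]
axes
 [[-0.002 -0.    -1.   ]
 [-0.    -1.     0.   ]
 [-1.     0.     0.002]]
shift [73.4  0.1 -2. ]
turn [ 3.142e+00 -0.000e+00 -3.000e-03]
turn [-0.     0.002 -0.   ]
```

View pics/scene3.png

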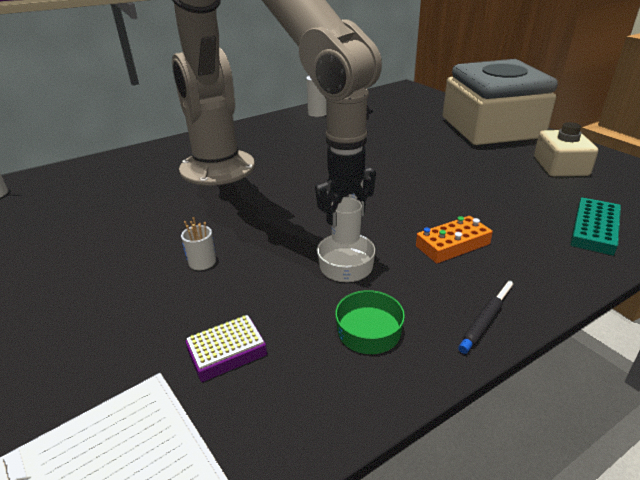

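View pics/wrist3.png

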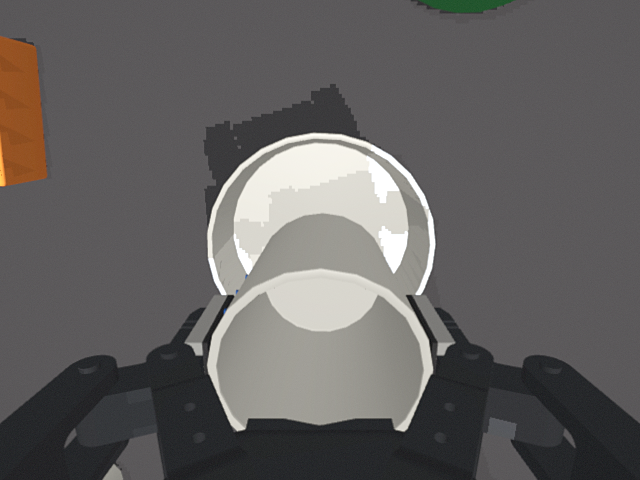

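The scene view shows the beaker upright above the white dish at (346,235). The wrist view shows both sharing column ~321, so I'm lowering gently.

Call:
apply_moves(
  commands=[
    [58,15,0,-2,0,0,0],
    [58,35,0,-2,0,0,0],
    [58,52,0,-2,0,0,0],
    [58,62,0,-2,0,0,0],
    [58,67,0,-2,0,0,0],
    [58,70,0,-2,0,0,0],
    [58,72,0,-2,0,0,0],
    [58,73,0,-2,0,0,0],
    [58,73,0,-2,0,0,0],
    [58,73,0,-2,0,0,0],
  ],
)

```text
clock: 7.0
tcp_pos: [0.6474, 0.0391, 0.0418]
orientation: [-2.222, 0.0, 2.22]
contact_force: [-0.7, -0.2, 0.0]
grip_width: 0.0644
```

Call:
apply_moves(
  commands=[
    [58,1,0,0,0,0,0],
    [58,2,0,0,0,0,0],
    [58,2,0,0,0,0,0],
    [58,2,0,0,0,0,0],
  ],
)

```text
clock: 7.4
tcp_pos: [0.6478, 0.039, 0.0405]
orientation: [-2.223, 0.0, 2.22]
contact_force: [-2.5, -1.1, 6.6]
grip_width: 0.0642
```

Contact at 6.6 N, so the beaker is on the dish floor. Releasing slowly.

Call:
apply_moves(
  commands=[
    [65,1,0,0,0,0,0],
    [66,0,0,0,0,0,0],
    [67,0,0,0,0,0,0],
    [69,0,0,0,0,0,0],
    [72,0,0,0,0,0,0],
    [78,0,0,0,0,0,0],
    [85,0,0,0,0,0,0],
    [85,0,0,0,0,0,0],
    [85,0,0,0,0,0,0],
    [85,0,0,0,0,0,0],
  ],
)

```text
clock: 8.4
tcp_pos: [0.6471, 0.0391, 0.0393]
orientation: [-2.221, 0.0, 2.221]
contact_force: [0.7, 0.1, 0.7]
grip_width: 0.085
```

```bash
python3 - <<'E'
from h import *
rel([.6457,.039,.20],(0,1))
for c in("wrist",):
    f=grab_frame(c); cv2.imwrite(f"pics/{c}4.png",f["pixels"][:,:,::-1])
E
```

```text
clock 8.4 tcp [0.6471 0.0391 0.0393] grip 0.085 F [0.7 0.1 0.7]
axes
 [[-0. -0. -1.]
 [ 0. -1.  0.]
 [-1. -0.  0.]]
shift [-1.607e+02  1.000e-01  1.400e+00]
turn [ 3.141  0.    -0.   ]
turn [-0.  0.  0.]
```

View pics/wrist4.png

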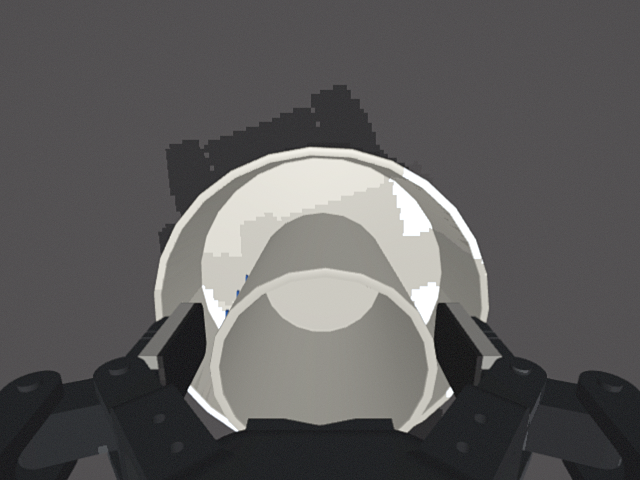

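Beaker stands free and upright in the dish, with clear gaps to both pads. Retreating up and moving over to the slim pot.

Call:
apply_moves(
  commands=[
    [85,-20,0,0,0,0,0],
    [85,-60,0,0,0,0,0],
    [85,-105,0,0,0,0,0],
    [85,-150,0,0,0,0,0],
    [85,-161,0,0,0,0,0],
    [85,-161,-20,25,0,0,0],
    [85,-161,-50,60,0,0,0],
    [85,-161,-80,95,0,0,0],
    [85,-161,-110,130,0,0,0],
    [85,-161,-140,165,0,0,0],
    [85,-161,-170,198,0,0,0],
    [85,-161,-183,214,0,0,0],
    [85,-161,-183,214,0,0,0],
    [85,-161,-183,214,0,0,0],
    [85,-161,-183,214,0,0,0],
  ],
)

```text
clock: 9.95
tcp_pos: [0.4341, 0.221, 0.2001]
orientation: [-2.221, 0.003, 2.22]
contact_force: [-0.1, -0.2, -0.1]
grip_width: 0.0848
```

```bash
python3 - <<'E'
from h import *
fr={c:grab_frame(c) for c in("scene","top")}
for c in fr: cv2.imwrite(f"pics/{c}5.png",fr[c]["pixels"][:,:,::-1])
measure("tube_center",dict(scene=(356,184),top=(214,321)),[.43,.22],fr)
rel([.4333,.2226,.072],(0,1))
f=grab_frame("wrist"); cv2.imwrite(f"pics/wrist5.png",f["pixels"][:,:,::-1]); print(r.get_obs()["joints"].round(2))
E
```

```text
tube_center ['scene'] [0.3501 0.2443] res [0. 0.] [(476, 546)]
tube_center ['top'] [0.4376 0.2204] res [0. 0.] [(336, 526)]
tube_center ['scene', 'top'] [0.4295 0.2172] res [ 8.88 13.37  1.52  4.07] [(476, 598), (336, 526)]
clock 10.15 tcp [0.4338 0.2214 0.2001] grip 0.0848 F [ 0.7 -0.1  0.9]
axes
 [[-0.    -0.002 -1.   ]
 [-0.    -1.     0.002]
 [-1.     0.     0.   ]]
shift [128.1  -1.3   0.5]
turn [ 3.14 -0.   -0.  ]
turn [-0.002  0.    -0.   ]
[-0.24  0.23 -0.41  2.    0.12  0.93 -2.28]
```

View pics/wrist5.png

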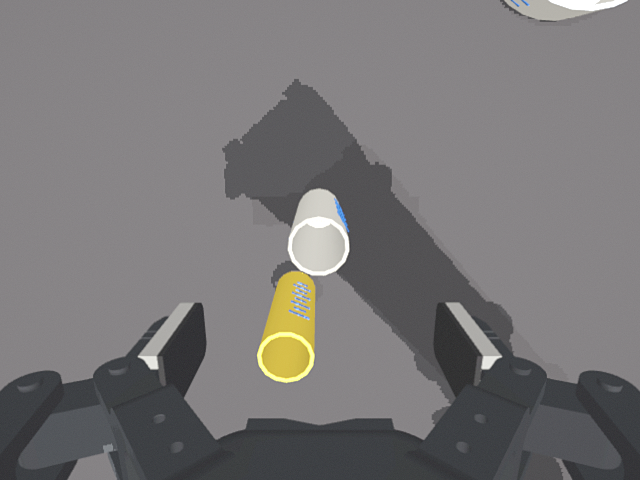

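View pics/top5.png

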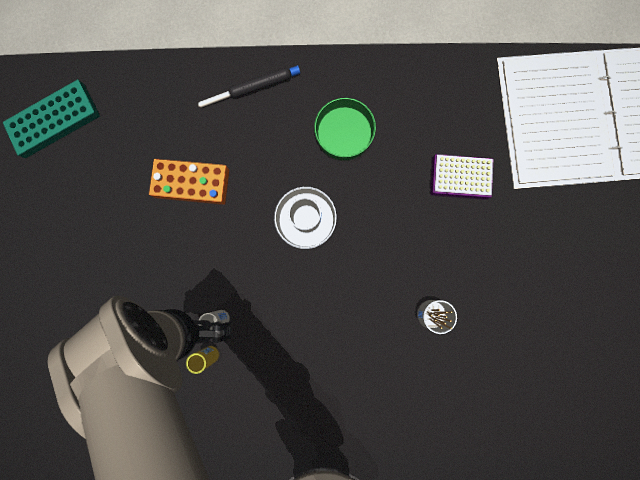

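View pics/scene5.png

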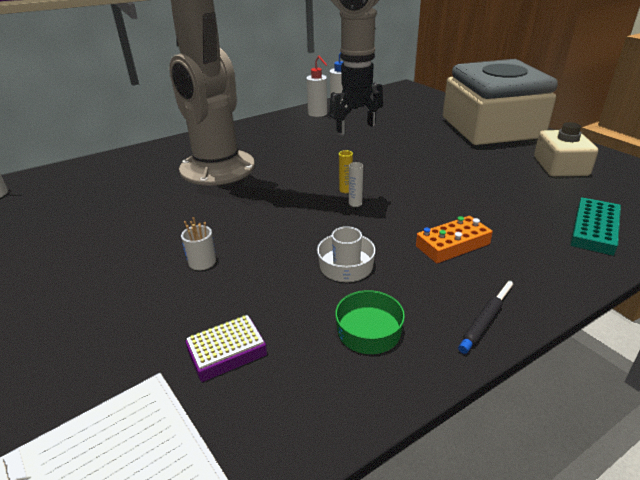

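The white slim pot is centred between the jaws at wrist column 319. The yellow one lies behind, outside the jaw line. Beaker and dish look concentric in both fixed views. Descending and gripping.

Call:
apply_moves(
  commands=[
    [85,30,-1,0,0,0,0],
    [85,65,-1,0,0,0,0],
    [85,95,-1,0,0,0,0],
    [85,115,-1,0,0,0,0],
    [85,125,-1,0,0,0,0],
    [85,128,-1,0,0,0,0],
    [70,128,-1,0,0,0,0],
    [55,128,-1,0,0,0,0],
    [46,128,-1,0,0,0,0],
    [42,128,-1,0,0,0,0],
    [40,128,-1,0,0,0,0],
    [38,128,-1,0,0,0,0],
    [36,128,-1,0,0,0,0],
    [32,128,-1,0,0,0,0],
    [32,128,-1,0,0,0,0],
    [32,128,-1,0,0,0,0],
    [32,128,-1,0,0,0,0],
  ],
  force=25,
)

```text
clock: 11.9
tcp_pos: [0.4335, 0.223, 0.0728]
orientation: [-2.222, 0.001, 2.22]
contact_force: [-0.0, -1.4, 4.9]
grip_width: 0.0381
```

```bash
python3 - <<'E'
from h import *
rel([.6457,.039,.18],(0,1))
f=grab_frame("wrist"); cv2.imwrite("pics/wrist6.png",f["pixels"][:,:,::-1])
E
```

```text
clock 11.9 tcp [0.4335 0.223  0.0728] grip 0.0381 F [-0.  -1.4  4.9]
axes
 [[ 0.001 -0.001 -1.   ]
 [-0.    -1.     0.001]
 [-1.     0.    -0.001]]
shift [-107.   183.9 -212.4]
turn [ 3.141e+00 -0.000e+00  1.000e-03]
turn [-0.001 -0.001 -0.   ]
```

View pics/wrist6.png

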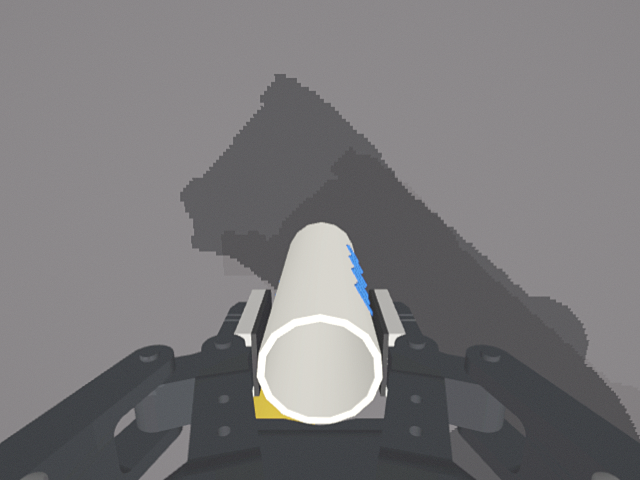

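Held at 38.1 mm opening. Lift and carry.

Call:
apply_moves(
  commands=[
    [32,-10,0,0,0,0,0],
    [32,-35,0,0,0,0,0],
    [32,-70,0,0,0,0,0],
    [32,-105,0,0,0,0,0],
    [32,-120,0,0,0,0,0],
    [32,-120,10,-12,0,0,0],
    [32,-120,35,-40,0,0,0],
    [32,-120,65,-75,0,0,0],
    [32,-120,95,-110,0,0,0],
    [32,-120,125,-145,0,0,0],
    [32,-120,155,-180,0,0,0],
    [32,-120,175,-203,0,0,0],
    [32,-120,184,-213,0,0,0],
    [32,-120,184,-213,0,0,0],
    [32,-120,184,-213,0,0,0],
  ],
)

```text
clock: 13.45
tcp_pos: [0.6449, 0.0402, 0.1915]
orientation: [2.219, 0.002, -2.224]
contact_force: [-0.7, -0.0, 0.6]
grip_width: 0.038
```

```bash
python3 - <<'E'
from h import *
rel([.647,.039,.082],(0,1))
for c in("scene","wrist"):
    f=grab_frame(c); cv2.imwrite(f"pics/{c}7.png",f["pixels"][:,:,::-1])
E
```

```text
clock 13.45 tcp [0.6449 0.0402 0.1915] grip 0.038 F [-0.7 -0.   0.6]
axes
 [[-0.002  0.001 -1.   ]
 [ 0.001 -1.    -0.001]
 [-1.    -0.001  0.002]]
shift [109.5   1.3  -2.3]
turn [-3.141e+00 -1.000e-03  3.000e-03]
turn [0.001 0.002 0.001]
```

View pics/wrist7.png

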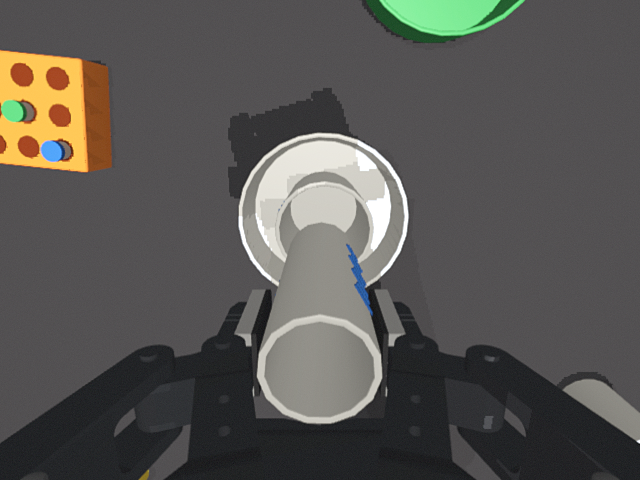

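View pics/scene7.png

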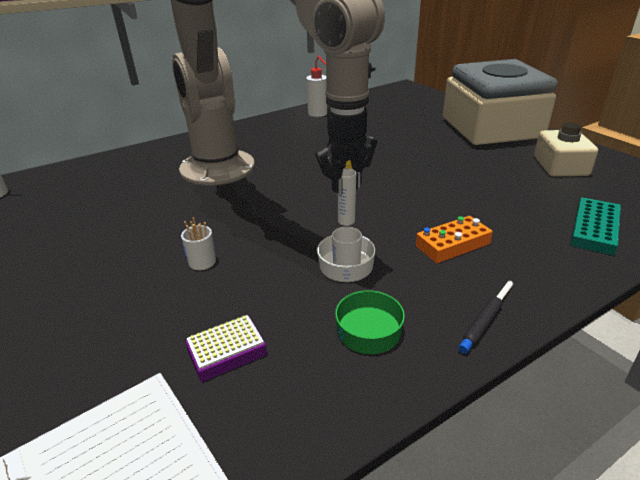

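Slim pot upright over the beaker: wrist columns 321 and 324, scene columns 347 and 347. Lowering.

Call:
apply_moves(
  commands=[
    [32,10,1,-2,0,0,0],
    [32,28,1,-2,0,0,0],
    [32,48,1,-2,0,0,0],
    [32,68,1,-2,0,0,0],
    [32,84,1,-2,0,0,0],
    [32,95,1,-2,0,0,0],
    [32,101,1,-2,0,0,0],
    [32,104,1,-2,0,0,0],
    [32,106,1,-2,0,0,0],
    [32,107,1,-2,0,0,0],
    [32,107,1,-2,0,0,0],
    [32,107,1,-2,0,0,0],
  ],
)

```text
clock: 14.75
tcp_pos: [0.6484, 0.0381, 0.0858]
orientation: [-2.222, 0.0, 2.22]
contact_force: [0.0, 0.3, 0.2]
grip_width: 0.0381
```

Call:
apply_moves(
  commands=[
    [32,1,0,0,0,0,0],
    [32,2,0,0,0,0,0],
    [32,2.5,0,0,0,0,0],
    [32,2.5,0,0,0,0,0],
  ],
)

```text
clock: 15.15
tcp_pos: [0.6482, 0.038, 0.083]
orientation: [-2.222, 0.0, 2.221]
contact_force: [-0.5, 0.2, 1.5]
grip_width: 0.0379
```

Call:
apply_moves(
  commands=[
    [32,0.5,0,0,0,0,0],
    [32,1,0,0,0,0,0],
    [32,1,0,0,0,0,0],
  ],
)

```text
clock: 15.45
tcp_pos: [0.6486, 0.038, 0.0829]
orientation: [-2.223, 0.001, 2.22]
contact_force: [-1.3, -0.7, 7.8]
grip_width: 0.0382
```

Contact at 7.8 N, so the pot is on the beaker's floor. Releasing only partway first, to stay clear of everything, then checking.

Call:
apply_moves(
  commands=[
    [38.5,-0.5,0,0,0,0,0],
    [39.5,-1,0,0,0,0,0],
    [41,-1,0,0,0,0,0],
    [44,-1,0,0,0,0,0],
    [50,-1,0,0,0,0,0],
    [60,-1,0,0,0,0,0],
    [70,-1,0,0,0,0,0],
    [70,-1,0,0,0,0,0],
    [70,-1,0,0,0,0,0],
  ],
)

```text
clock: 16.35
tcp_pos: [0.6481, 0.038, 0.0828]
orientation: [-2.221, 0.0, 2.221]
contact_force: [0.5, 0.1, 0.4]
grip_width: 0.0698
```

```bash
python3 - <<'E'
from h import *
rel([.647,.039,.25],(0,1))
f=grab_frame("wrist"); cv2.imwrite("pics/wrist8.png",f["pixels"][:,:,::-1])
E
```

```text
clock 16.35 tcp [0.6481 0.038  0.0828] grip 0.0698 F [0.5 0.1 0.4]
axes
 [[-0. -0. -1.]
 [-0. -1.  0.]
 [-1.  0.  0.]]
shift [-167.2   -1.     1.1]
turn [ 3.141 -0.    -0.   ]
turn [-0.  0. -0.]
```

View pics/wrist8.png

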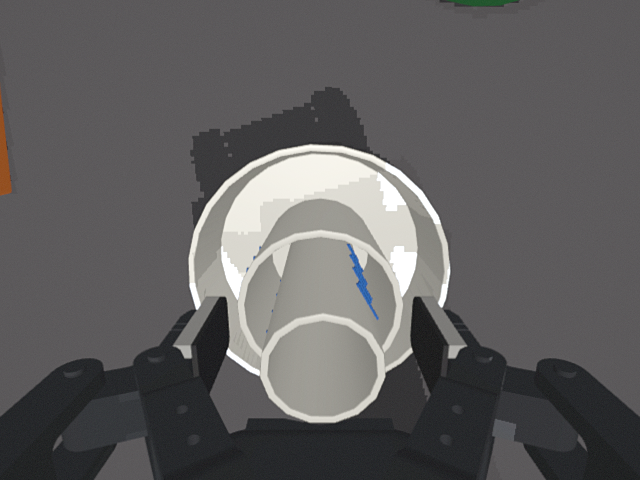

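All three are concentric near column 321 and the pads are clear. Retreating straight up, then back toward the robot for a clear view.

Call:
apply_moves(
  commands=[
    [70,-15,0,0,0,0,0],
    [70,-50,0,0,0,0,0],
    [70,-95,0,0,0,0,0],
    [70,-140,0,0,0,0,0],
    [70,-167,0,0,0,0,0],
    [70,-167,0,30,0,0,0],
    [70,-167,0,70,0,0,0],
    [70,-167,0,110,0,0,0],
    [70,-167,0,140,0,0,0],
    [70,-167,0,150,0,0,0],
    [70,-167,0,150,0,0,0],
    [70,-167,0,150,0,0,0],
    [70,-167,0,150,0,0,0],
  ],
)

```text
clock: 17.7
tcp_pos: [0.4995, 0.0382, 0.2501]
orientation: [-2.222, 0.0, 2.22]
contact_force: [-0.1, -0.1, -0.0]
grip_width: 0.0702
```

```bash
python3 - <<'E'
from h import *
fr={c:grab_frame(c) for c in("scene","top")}
pic=[]
for c,(u,v) in dict(scene=(346,240),top=(305,218)).items():
    im=fr[c]["pixels"][:,:,::-1].copy(); 
    for l,z,k in(("dish",0,(0,0,255)),("beaker_center",.005,(0,200,0)),("tube_center",.010,(255,0,255))):
        xy=(.6457,.039) if l=="dish" else (.6472,.039) if l[0]=="b" else (.648,.0382)
        for P in np.split(sil(l,*xy,z),2): cv2.polylines(im,[np.round(proj(fr[c],P)).astype(int)],True,k)
    o=fr[c]["pixels"][:,:,::-1]
    for q in(o,im): pic.append(cv2.resize(q[v-65:v+65,u-80:u+80],(390,290),interpolation=cv2.INTER_CUBIC))
cv2.imwrite("pics/f9.png",np.vstack([np.hstack(pic[:2]),np.hstack(pic[2:])]))
cv2.imwrite("pics/s9.png",fr["scene"]["pixels"][:,:,::-1])
E
```

```text
(no output)
```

View pics/f9.png

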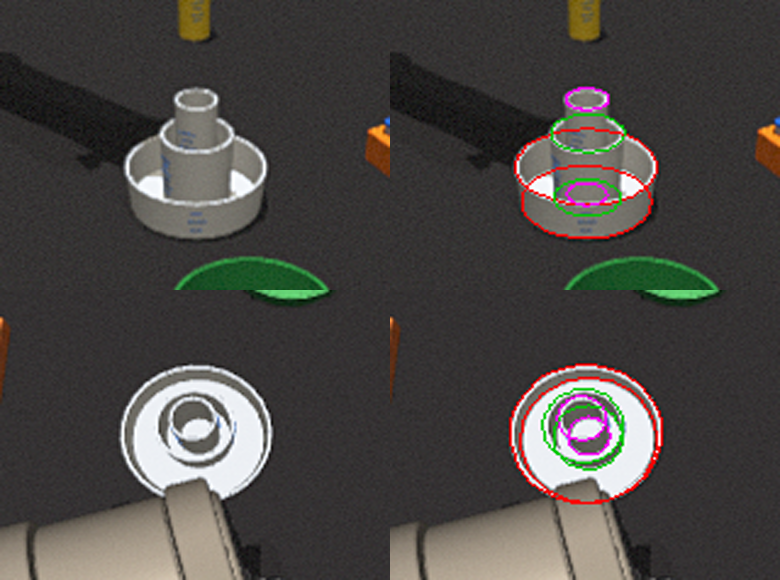

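View pics/s9.png

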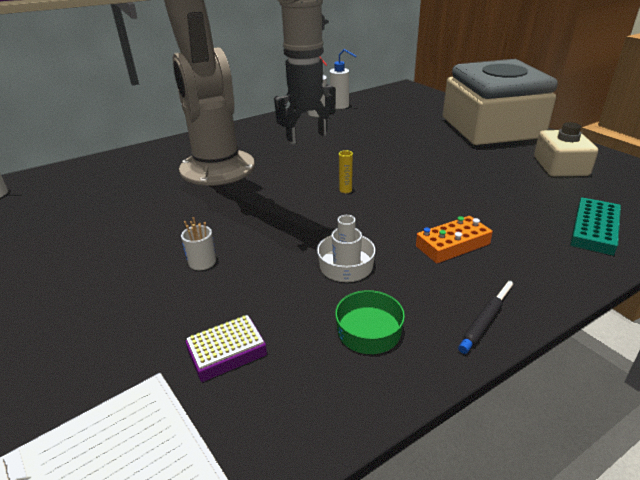

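The projected rims, at the expected nested heights, lie on the seen rims of all three pots in the scene view (rims near (346,218), (347,236) and (346,250)) and in the top view. The stick cup and the look-alikes have not moved. Handing in.

```bash
python3 - <<'E'
from bench import r
print(r.hand_in(), r.get_obs()["clock"])
E
```

```text
the job is handed in; nothing more can be done
the job is handed in; nothing more can be done
```

The three pots are nested: the beaker stands in the white dish and the white slim pot stands in the beaker. I set each one down until the wrist felt about 7–8 N of contact, released it slowly, and drew the arm back clear. I handed in at about 18 s of the 61 s allowed; the hand-in gives no verdict.

- **Last checks:** In both the scene and top pictures, model outlines drawn at the expected nested heights matched the seen rims to about a pixel. All three pots were upright and nearly concentric, and the wrist force was about zero.
- **Bystanders:** In the last scene picture, the stick cup and the yellow and green look-alikes had not visibly moved.
- **Disagreement:** One re-measurement of the slim pot just before the grasp was unusable. The network picked the yellow look-alike in the scene view, and the arm partly hid the white pot in the top view. I used the earlier position, which the wrist picture confirmed.

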